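Unload a push-latch test nest and latch it down again

TASK

A finished sensor module sits flush in the black bench fixture, in a blue spring-lifted nest that is held down by a push latch. Press the module gently down to release the latch so that the nest rises, lift the module out and set it down upright, without dropping it, on the floor of the green tray. Then press the empty nest gently back down until it stays latched, leaving everything else on the bench where it is.

Things in the scene. Friction and masses are not known exactly. Their poses are not given: they have to be found in the camera images.
- fixture: Black bench fixture on a foot plate of 190 x 150 mm, let into the bench and fixed, its origin up to 6 mm above or below the bench surface; housing 170 x 130 mm (its x, y). Origin: centre of its underside. Its flat top (deck), 80 mm above the origin, has an opening of 72 x 60 mm (x, y) centred 25 mm towards -x of the middle; elsewhere on the deck only flat lamps under 4 mm high.
- deck (a point): Centre of the opening at deck height, 74 to 86 mm above the bench, axes as the fixture's. The nest in it pushes up with about 4 N raised, 7 N latched (empty; less the module's weight when loaded) and 8 to 11 N just above its stop. The stop is firm, about 20 N per mm: come onto it slowly. More than 22 N on the nest damages it.
- nest (a joint): Height of the blue nest (m), a vertical slide: 0 latched, about 0.024 released and fully up. Its lower stop is 6 to 17 mm below the latched height, differing from latch to latch. Push-push latch: press the latched nest to the stop and let go, and it rises in 0.5 s; press the raised nest to the stop and let go, and it stays at 0. A press ending 1 mm or more above the stop may change nothing.
- nest_floor (a point): Centre of the nest's pocket floor, moves with the nest: 26 mm below the deck when latched, 2 mm below it when raised. The nest is a blue plate 70 x 58 mm with a pocket of 48 x 34 mm (x, y) in a rim 5 mm wide and 4 mm high; press it on the pocket floor or rim, near the middle.
- module: Grey sensor module, a block of 44 x 30 x 26 mm (x, y, z), about 0.12 kg, white plate and green stripe on top. Origin: centre of its underside; z up. It stands in the nest's pocket, long side along the fixture's x: top flush with the deck when latched, 24 mm above it when raised, then to be gripped from above across its 30 mm width. Its top may be pressed.
- good_tray: Empty green tray, open on top, 100 x 130 mm (x, y) and 40 mm high, walls and floor 4 mm thick, fixed to the bench. Origin: centre of its underside.
- screw_tray: Black tray of the same size, fixed, half full of steel screws. Not to be used. Origin: centre of its underside.
- driver: Loose power screwdriver lying on the bench, black with a blue band, 190 mm long along its x, 34 mm thick. Origin: underside, 60 mm from its rear end. To be left alone.
- bit_block: Loose orange block 70 x 30 x 22 mm with five steel bits standing in it, 34 mm high in all. Origin: centre of its underside. To be left alone.
- paste_jar: Loose small jar with a blue cap, 48 mm wide and 50 mm high. Origin: centre of its underside. To be left alone.

How it is judged:
On the way, in this order (a step that is already met when the one before it is completed fails the run):
1. the latch is released: the nest has risen (joint above 0.021) with the module in it (value of joint nest above 0.021 m and horizontal distance between module and nest_floor below 0.02 m), for 0.1 s.
2. the module stands upright on the floor of the green tray, let go (z of module in the frame of good_tray below 0.01 m and x of module in the frame of good_tray between -0.045 and 0.045 m and y of module in the frame of good_tray between -0.06 and 0.06 m and angle between module's own z axis and vertical below 0.15 rad and contact force between the fingers and module below 0.1 N), for 0.2 s.
At the end, for the whole second after the job is handed in: The empty nest is latched down by itself (joint within 2 mm of 0), and the module stands upright (within 0.15 rad) and at rest on the floor of the green tray (its underside under 10 mm above the tray's underside, within the walls) (value of joint nest between -0.002 and 0.002 m and z of module in the frame of good_tray below 0.01 m and x of module in the frame of good_tray between -0.045 and 0.045 m and y of module in the frame of good_tray between -0.06 and 0.06 m and angle between module's own z axis and vertical below 0.15 rad and linear speed of module below 0.02 m/s); the robot touches nothing.
It fails at once if the nest is forced: more than 22 N on it, from the fingers or through the module (contact force between any of the fingers, module and nest above 22 N).
It fails at once if the module is dropped: let go over the green tray with its underside more than about 15 mm above the tray floor (contact force between the fingers and module below 0.05 N and z of module in the frame of good_tray above 0.02 m and horizontal distance between module and good_tray below 0.06 m).
It fails at once if the power screwdriver, the bit block or the jar is moved by more than 15 mm (distance of any of driver, bit_block, paste_jar from where it was at the start of the episode above 0.015 m).
It also fails if it takes over 69 s, if anything falls off the work surface, if the arm or the gripper's body presses on something with over 40 N, if the wrist force passes 120 N, or if a joint passes its speed limit or range.

ROBOT

A 6-joint arm with a two-finger parallel gripper is mounted at the origin on the work surface. World frame = base frame: x ahead of the robot, y to its left, z up, the work surface at z = 0. Lengths are in m, angles in rad, forces in N, time in s.
With the tool pointing down it reaches from about 0.375 to 0.9 m from the base axis. Payload 3.1 kg.
Tool frame: the origin (TCP) lies on the front face of the gripper's body, between the roots of the fingers; the fingertips stand 70 mm ahead of it and the grasp point (between the pads) lies 51 mm ahead of it; z points along the fingers, y is the line along which they close (so a half turn about z gives the same grasp; the last joint's range is limited). The gripper opens to 87 mm and grips with 3 to 60 N. Pads are 19 mm wide; open, the fingers measure 117 mm over their backs; the gripper's body (75 mm by 190 mm) begins 51 mm behind the grasp point.
Start: joints at [1.032, 0.527, 1.433, -0, 1.181, -0.178], TCP at [0.22, 0.585, 0.292] pointing down, gripper open.
Joint ranges: [-3.08, 3.08], [-0.75, 2.2], [0.22, 2.44], [-1.43, 4.57], [0, 2.65], [-2.85, 2.85]. Speed limits (rad/s): [2.79, 2.79, 3.14, 3.14, 3.14, 3.14].

INTERFACE

Orientations are given as a unit quaternion [x, y, z, w].
In Python, from rig import robot, cams, ticket gives the robot as it stands. The module is installed in compiled form; this text tells all that it offers.
- The arm moves only by the shell command python3 -m crank 'ROWS' [FORCE]. ROWS is JSON, a list of rows, each a list of 7 numbers: the shift along the tool's x, y, z in cm, then the turn, a rotation vector about the tool's x, y, z in rad, then the closure, from 0 (fully open) to 1 (shut). A call has 1 to 5 rows; each row shifts and turns the commanded pose from where the row before left it, along the tool's axes as they then stand; what a row does not reach is not made up. A row lasts 1/8 s, in which the tool goes at most 62.5 mm and 10.7 degrees, less where a joint would pass 70% of its speed; a pose out of reach is approached as far as the arm can. A call is refused whole if a number of a shift passes 6.25 or a number of a turn 0.188, either way. A call with a gripper value outside its range is refused whole. The fingers move at their own pace and stop on an object; FORCE is the grip in N (left out, the last holds). Time passes only in rows, so rows that do not move let the fingers close. It gives the time, the measured TCP pose, the force, the opening and the grip force at its end, in the units of the state.
- robot.get_obs(): the state, without advancing time (a new reading comes with each control period).
- cams.camera(name): name is "scene" or "side" or "wrist"; returns the picture (480x640x3 uint8, red, green, blue); there is no depth.
- cams.camera_info(name): a dict with "intrinsics" (3x3 intrinsics, pixels), "dist" ([k1, k2, p1, p2, k3] as OpenCV has them; the pictures are not rectified), "pose" (4x4, takes a point from camera to world coordinates). Camera axes: x right, y down, z forward; pixel columns grow to the right and rows downward; lengths in m; the calibration is good to about 2 mm. A picture is of the moment at which its call begins: read the wrist's pose just before it. camera_info takes no time and is no camera call; for the wrist camera it gives the pose at the moment of the call.
- ticket.hand_in(): hands the job in; it is judged then, once.
The state is a dict: "time": time; "q": joint angles; "joint_velocities": joint speeds; "joint_torque": joint torques, N m; "position": TCP position; "tool_rot": TCP orientation; "ft_force": force on the tool from outside, world axes, zero at the start; "moment": the same for the moment, N m; "grip_width": finger opening in m; "grip_force": force on a finger pad.
Only numpy, scipy, OpenCV 4.12 (cv2) and the standard library are available. Lean on these libraries where they do the work, as an engineer would, in place of code of your own. Each camera call takes 0.05 s, during which the arm holds its last target. There are 200 camera calls.

## Working session

There is one attempt and no reset: what is moved stays moved. The work goes in short steps, Python scripts to look and compute and a shell command to move; the robot and the scene stay as the last step left them, time stands still between calls to the robot, and variables do not carry over. Pictures are saved under pics/ and viewed, at most 10 in all, crops included, and the job is handed in when it is done.

```bash
mkdir -p pics; python3 - <<'E'
from rig import robot,cams
import cv2
o=robot.get_obs();print({k:(v if isinstance(v,float) else [round(float(x),3) for x in v] if hasattr(v,'__len__') else v) for k,v in o.items()})
for n in("scene","side"):
    i=cams.camera_info(n);print(n,i)
    cv2.imwrite(f"pics/{n}0.png",cams.camera(n)[:,:,::-1])
print(cams.camera_info("wrist"))
cv2.imwrite("pics/wrist0.png",cams.camera("wrist")[:,:,::-1])
E
```

```text
{'time': 0.0, 'q': [1.033, 0.528, 1.434, -0.0, 1.181, -0.178], 'joint_velocities': [0.0, 0.0, -0.0, 0.001, -0.0, 0.001], 'joint_torque': [0.002, -44.005, -17.659, 0.063, 0.058, -0.0], 'position': [0.22, 0.584, 0.291], 'tool_rot': [0.179, 0.984, -0.001, -0.0], 'ft_force': [0.05, -0.655, -0.026], 'moment': [0.027, -0.007, 0.011], 'grip_force': 0.0, 'grip_width': 0.0869924159169498}
scene {'intrinsics': array([[443.6192115 ,   0.        , 319.57260468],
       [  0.        , 443.6192115 , 242.82825318],
       [  0.        ,   0.        ,   1.        ]]), 'dist': array([-0.07212859,  0.        ,  0.        ,  0.        ,  0.        ]), 'pose': array([[-0.46844521,  0.54094009, -0.6985291 ,  1.11829353],
       [ 0.88346394,  0.28044527, -0.3752891 ,  0.25513824],
       [-0.00710973, -0.79292766, -0.60927431,  0.56094837],
       [ 0.        ,  0.        ,  0.        ,  1.        ]])}
side {'intrinsics': array([[589.78997708,   0.        , 323.13555659],
       [  0.        , 589.78997708, 237.83880027],
       [  0.        ,   0.        ,   1.        ]]), 'dist': array([-0.19455144,  0.        ,  0.        ,  0.        ,  0.        ]), 'pose': array([[ 0.91641535, -0.20707378,  0.34249577,  0.29243088],
       [-0.40017349, -0.48827436,  0.77553164, -0.68866303],
       [ 0.00663964, -0.84776683, -0.53032755,  0.51615417],
       [ 0.        ,  0.        ,  0.        ,  1.        ]])}
{'intrinsics': array([[343.94144573,   0.        , 325.36178107],
       [  0.        , 343.94144573, 247.46422042],
       [  0.        ,   0.        ,   1.        ]]), 'dist': array([-0.0412978,  0.       ,  0.       ,  0.       ,  0.       ]), 'pose': array([[ 0.35195142,  0.90618731,  0.2344243 ,  0.15457051],
       [ 0.93601482, -0.34005319, -0.09077496,  0.60926446],
       [-0.00254239,  0.25137299, -0.96788695,  0.38492253],
       [ 0.        ,  0.        ,  0.        ,  1.        ]])}
```

View pics/scene0.png

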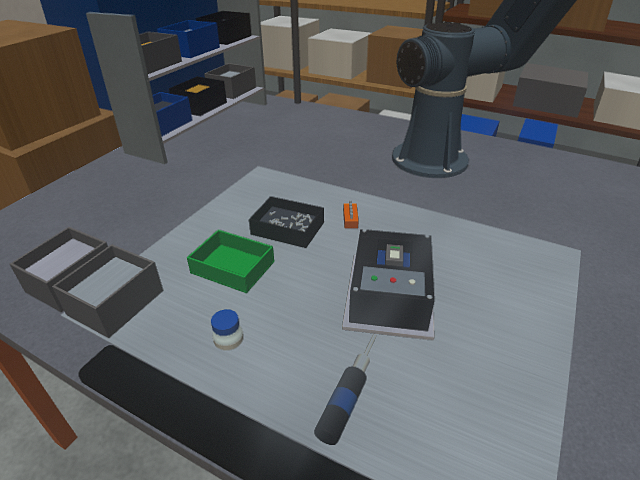

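View pics/side0.png

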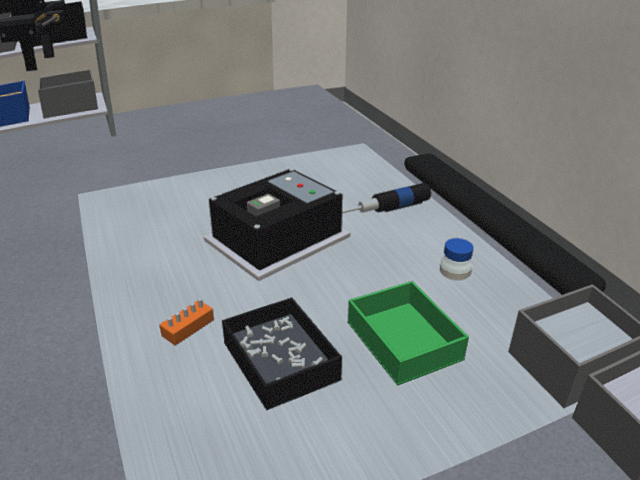

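The scene view shows the fixture deck around (393,280) with the module at (395,254), the green tray at (232,260), the jar at (227,328) and the driver at (345,400). In the side view the module is at (264,204) and the green tray at (407,330). I'll enlarge both for corner readings.

```bash
python3 - <<'E'
import cv2,numpy as np
a=cv2.imread("pics/scene0.png")[220:345,340:445];b=cv2.imread("pics/side0.png")[160:290,200:355]
a=cv2.resize(a,None,fx=4,fy=4,interpolation=cv2.INTER_CUBIC);b=cv2.resize(b,(0,0),fx=4,fy=4,interpolation=cv2.INTER_CUBIC)
print(a.shape,b.shape)
cv2.imwrite("pics/a.png",a);cv2.imwrite("pics/b.png",b)
E
```

```text
(500, 420, 3) (520, 620, 3)
```

View pics/a.png

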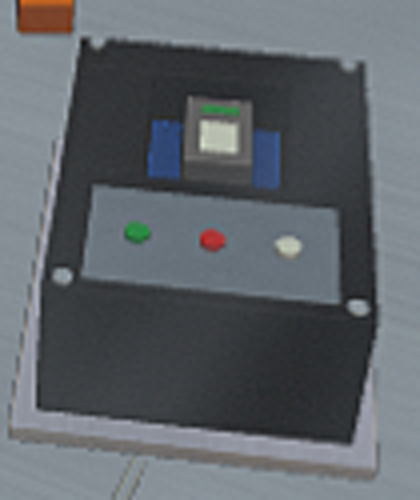

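View pics/b.png

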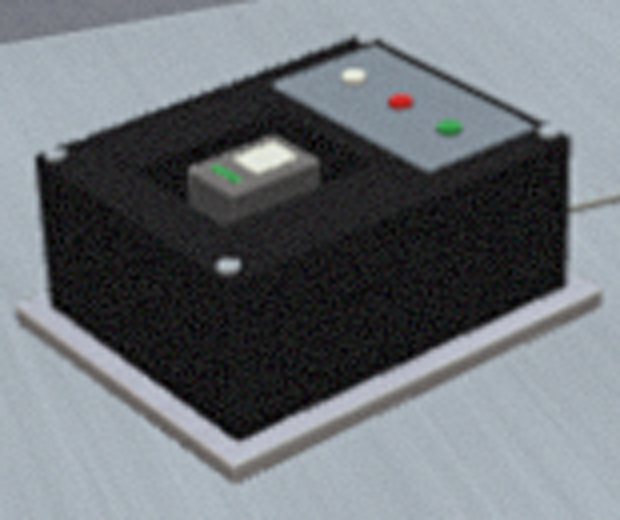

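Scene crop: deck corners at about (82,40), (364,63), (377,315) and (48,283), with the lamps on the far-from-base side. Side crop: deck corners at (38,157), (238,273), (569,136) and (358,38). The module sits in the opening at side (250,175).

```bash
cat >h.py <<'E'
import numpy as np,cv2
from rig import robot,cams
from scipy.optimize import least_squares
def proj(n,P,info=None):
    i=info or cams.camera_info(n);T=np.linalg.inv(i["pose"])
    return cv2.projectPoints(np.array(P,float).reshape(-1,1,3),cv2.Rodrigues(T[:3,:3])[0],T[:3,3],i["intrinsics"],i["dist"])[0][:,0]
def ray(n,uv,z,info=None):
    i=info or cams.camera_info(n)
    p=cv2.undistortPoints(np.array(uv,float).reshape(-1,1,2),i["intrinsics"],i["dist"])[:,0]
    d=np.c_[p,np.ones(len(p))]@i["pose"][:3,:3].T;o=i["pose"][:3,3]
    return o+d*((z-o[2])/d[:,2])[:,None]
def rect(x,lx,ly):
    c,s=np.cos(x[3]),np.sin(x[3]);q=np.array([[-1,-1],[-1,1],[1,1],[1,-1]])*[lx/2,ly/2]
    return np.c_[x[0]+q@[c,-s],x[1]+q@[s,c],np.full(4,x[2])]
E
python3 - <<'E'
from h import *
S=np.array([[82,40],[364,63],[377,315],[48,283]])/4+[340,220]-.375
D=np.array([[38,157],[238,273],[569,136],[358,38]])/4+[200,160]-.375
D=D[[1,0,3,2]]
f=lambda x:np.r_[(proj("scene",rect(x,.17,.13))-S).ravel(),(proj("side",rect(x,.17,.13))-D).ravel()]
r=least_squares(f,[.5,.1,.08,0]);x=r.x;print(x,r.fun.round(1))
c,s=np.cos(x[3]),np.sin(x[3]);print("opening",x[0]-.025*c,x[1]-.025*s)
for n,u in(("scene",S),("side",D)):
  g=lambda x:(proj(n,rect([*x[:2],r.x[2],x[2]],.17,.13))-u).ravel();print(n,least_squares(g,[.5,.1,0]).x)
T=ray("side",[[348,317],[413,284],[466,337],[399,366]],.04);print(T.round(3),T.mean(0),np.linalg.norm(T-np.roll(T,1,0),axis=1))
m=ray("side",np.array([[188,170],[276,137],[320,161],[231,195]])/4+[200,160]-.375,r.x[2]);print(m.round(4),m.mean(0))
m=ray("scene",np.array([[186,97],[251,100],[249,158],[186,155]])/4+[340,220]-.375,r.x[2]);print(m.round(4),m.mean(0))
print("jar",ray("scene",[[228,345]],0),ray("side",[[457,270]],0))
E
```

```text
[0.55466108 0.09342695 0.08056491 0.33890754] [-1.2 -0.9 -0.6 -0.8  1.2  1.8 -1.3  1.7 -1.6  2.2 -1.9 -0.5  0.6 -2.2
  0.7 -1. ]
opening 0.5310831189468689 0.08511552327737246
scene [0.55253573 0.09353694 0.32933409]
side [0.55548261 0.09312762 0.34846116]
[[ 0.554 -0.177  0.04 ]
 [ 0.665 -0.149  0.04 ]
 [ 0.669 -0.269  0.04 ]
 [ 0.569 -0.279  0.04 ]] [ 0.61429354 -0.21848277  0.04      ] [0.10364102 0.11502312 0.12060534 0.10031027]
[[0.5065 0.0899 0.0806]
 [0.5468 0.1024 0.0806]
 [0.556  0.0767 0.0806]
 [0.5157 0.0644 0.0806]] [0.5312402  0.08335099 0.08056491]
[[0.516  0.0654 0.0806]
 [0.5047 0.0917 0.0806]
 [0.5434 0.1045 0.0806]
 [0.5538 0.08   0.0806]] [0.52945682 0.08538678 0.08056491]
jar [[ 0.78125462 -0.09480164  0.        ]] [[ 0.77793003 -0.09963936  0.        ]]
```

```bash
python3 -m crank '[[-4.67,-3.58,0,0,0,0,1],[-4.67,-3.58,0,0,0,0,1],[-4.67,-3.58,0,0,0,0,1],[-4.67,-3.58,0,0,0,0,1],[-4.67,-3.58,0,0,0,0,1]]' 20
python3 -m crank '[[-4.67,-3.58,0,0,0,0,1],[-4.67,-3.58,0,0,0,0,1],[-4.67,-3.58,0,0,0,0,1],[-4.67,-3.58,0,0,0,0,1],[-4.67,-3.58,0,0,0,0,1]]'
python3 -m crank '[[0,0,2,0,0,-0.175,1],[0,0,2,0,0,-0.175,1],[0,0,2,0,0,-0.175,1],[0,0,2,0,0,-0.175,1],[0,0,0,0,0,0,1]]'
python3 - <<'E'
from h import *
o=robot.get_obs();i=cams.camera_info("wrist");im=cams.camera("wrist")
print(o["position"],o["tool_rot"],o["ft_force"],o["time"])
cv2.imwrite("pics/w1.png",im[:,:,::-1]);np.save("w1.npy",i,allow_pickle=True)
E
```

```text
time: 0.78
position: [0.3763, 0.3336, 0.2922]
tool_rot: [0.179, 0.984, 0.0, 0.0]
ft_force: [0.9, 1.0, 0.7]
grip_width: 0.0448
grip_force: 0.0
time: 1.4
position: [0.5318, 0.0837, 0.2921]
tool_rot: [0.179, 0.984, 0.0, -0.0]
ft_force: [-0.2, 0.1, 0.4]
grip_width: 0.0017
grip_force: 0.0
time: 2.02
position: [0.53, 0.0855, 0.2108]
tool_rot: [-0.168, 0.986, 0.0, -0.002]
ft_force: [-1.0, -0.7, 0.2]
grip_width: 0.0004
grip_force: 0.0
[0.52996596 0.08546412 0.21078058] [-1.68203619e-01  9.85749992e-01  4.65354033e-04 -2.06852179e-03] [-1.00082195 -0.73845997  0.24533391] 2.025
```

View pics/w1.png

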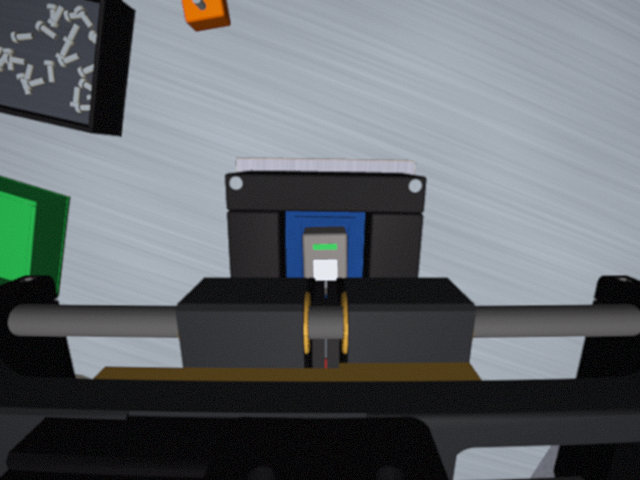

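The wrist view shows the module top's far edge at (303–347, 234), the deck's far edge at (226,174)–(426,177) and the finger line at column 325. Alignment looks good; I'll quantify it.

```bash
python3 - <<'E'
from h import *
i=np.load("w1.npy",allow_pickle=True).item()
A=ray("wrist",[[303,234],[347,234],[226,174],[426,177]],.0806,i);print(A.round(4))
for a,b in((0,1),(2,3)):
  d=A[a]-A[b];print(np.linalg.norm(d),np.arctan2(d[1],d[0])+np.pi/2, np.arctan2(-d[1],-d[0])+np.pi/2)
m=(A[0]+A[1])/2;e=(A[2]+A[3])/2;u=np.array([np.cos(.339),np.sin(.339),0]);print(m+.022*u,e+.06*u)
E
```

```text
[[0.5147 0.0653 0.0806]
 [0.505  0.0929 0.0806]
 [0.4937 0.0062 0.0806]
 [0.453  0.1279 0.0806]]
0.029287604522893845 0.33780815778144824 3.4794008113712414
0.12827116758378299 0.3233457383409648 3.464938391930758
[0.53055849 0.08639844 0.0806    ] [0.52994232 0.08700326 0.0806    ]
```

```bash
cat >ok.py <<'E'
import sys
from rig import robot
o=robot.get_obs();f=o["ft_force"][2];print("CHK z",round(float(o["position"][2]),4),"fz",round(float(f),2),"t",o["time"])
sys.exit(abs(f)>float(sys.argv[1]))
E
python3 -m crank '[[0,0,1.8,0,0,0,1],[0,0,1.8,0,0,0,1],[0,0,1.2,0,0,0,1],[0,0,0.3,0,0,0,1],[0,0,0,0,0,0,1]]' >/dev/null; python3 ok.py 3 &&
python3 -m crank '[[0,0,0.1,0,0,0,1],[0,0,0.1,0,0,0,1],[0,0,0,0,0,0,1]]' >/dev/null; python3 ok.py 3 &&
python3 -m crank '[[0,0,0.1,0,0,0,1],[0,0,0.1,0,0,0,1],[0,0,0,0,0,0,1]]' >/dev/null; python3 ok.py 3 &&
python3 -m crank '[[0,0,0.1,0,0,0,1],[0,0,0.1,0,0,0,1],[0,0,0,0,0,0,1]]' >/dev/null; python3 ok.py 3 &&
python3 -m crank '[[0,0,0.1,0,0,0,1],[0,0,0.1,0,0,0,1],[0,0,0,0,0,0,1]]' >/dev/null; python3 ok.py 3
```

```text
CHK z 0.1616 fz 0.19 t 2.7
CHK z 0.1616 fz 0.19 t 2.7
CHK z 0.1616 fz 0.19 t 2.7
CHK z 0.1616 fz 0.19 t 2.7
CHK z 0.1616 fz 0.19 t 2.7False
False
False
False
False
```

```bash
sed -i 's/sys.exit(\(.*\))$/sys.exit(int(\1))/' ok.py
python3 ok.py 3 &&
python3 -m crank '[[0,0,0.1,0,0,0,1],[0,0,0.1,0,0,0,1],[0,0,0,0,0,0,1]]' >/dev/null; python3 ok.py 3 &&
python3 -m crank '[[0,0,0.1,0,0,0,1],[0,0,0.1,0,0,0,1],[0,0,0,0,0,0,1]]' >/dev/null; python3 ok.py 3 &&
python3 -m crank '[[0,0,0.1,0,0,0,1],[0,0,0.1,0,0,0,1],[0,0,0,0,0,0,1]]' >/dev/null; python3 ok.py 3 &&
python3 -m crank '[[0,0,0.1,0,0,0,1],[0,0,0.1,0,0,0,1],[0,0,0,0,0,0,1]]' >/dev/null; python3 ok.py 3 &&
python3 -m crank '[[0,0,0.1,0,0,0,1],[0,0,0.1,0,0,0,1],[0,0,0,0,0,0,1]]' >/dev/null; python3 ok.py 3 &&
python3 -m crank '[[0,0,0.1,0,0,0,1],[0,0,0.1,0,0,0,1],[0,0,0,0,0,0,1]]' >/dev/null; python3 ok.py 3
```

```text
CHK z 0.1616 fz 0.19 t 2.7
CHK z 0.1594 fz 0.13 t 3.075
CHK z 0.1571 fz -0.06 t 3.45
CHK z 0.1551 fz 0.34 t 3.825
CHK z 0.1532 fz 0.12 t 4.2
CHK z 0.1513 fz 0.19 t 4.575
CHK z 0.1499 fz 7.53 t 4.95
```

```bash
python3 -m crank '[[0,0,0.1,0,0,0,1],[0,0,0.1,0,0,0,1],[0,0,0.1,0,0,0,1],[0,0,0.1,0,0,0,1],[0,0,0,0,0,0,1]]' >/dev/null; python3 ok.py 13 &&
python3 -m crank '[[0,0,0.04,0,0,0,1],[0,0,0,0,0,0,1]]' >/dev/null; python3 ok.py 13 &&
python3 -m crank '[[0,0,0.04,0,0,0,1],[0,0,0,0,0,0,1]]' >/dev/null; python3 ok.py 13 &&
python3 -m crank '[[0,0,0.04,0,0,0,1],[0,0,0,0,0,0,1]]' >/dev/null; python3 ok.py 13 &&
python3 -m crank '[[0,0,0.04,0,0,0,1],[0,0,0,0,0,0,1]]' >/dev/null; python3 ok.py 13 &&
python3 -m crank '[[0,0,0.04,0,0,0,1],[0,0,0,0,0,0,1]]' >/dev/null; python3 ok.py 13 &&
python3 -m crank '[[0,0,0.04,0,0,0,1],[0,0,0,0,0,0,1]]' >/dev/null; python3 ok.py 13 &&
python3 -m crank '[[0,0,0.04,0,0,0,1],[0,0,0,0,0,0,1]]' >/dev/null; python3 ok.py 13 &&
python3 -m crank '[[0,0,0.04,0,0,0,1],[0,0,0,0,0,0,1]]' >/dev/null; python3 ok.py 13 &&
python3 -m crank '[[0,0,0.04,0,0,0,1],[0,0,0,0,0,0,1]]' >/dev/null; python3 ok.py 13 &&
python3 -m crank '[[0,0,0.04,0,0,0,1],[0,0,0,0,0,0,1]]' >/dev/null; python3 ok.py 13
```

```text
CHK z 0.1461 fz 6.56 t 5.575
CHK z 0.1457 fz 7.7 t 5.825
CHK z 0.1453 fz 7.09 t 6.075
CHK z 0.145 fz 7.97 t 6.325
CHK z 0.1445 fz 6.86 t 6.575
CHK z 0.1442 fz 8.25 t 6.825
CHK z 0.1438 fz 8.32 t 7.075
CHK z 0.1434 fz 8.34 t 7.325
CHK z 0.143 fz 7.33 t 7.575
CHK z 0.1426 fz 8.14 t 7.825
CHK z 0.1422 fz 7.75 t 8.075
```

```bash
python3 ok.py 13 &&
python3 -m crank '[[0,0,0.04,0,0,0,1],[0,0,0,0,0,0,1]]' >/dev/null; python3 ok.py 13 &&
python3 -m crank '[[0,0,0.04,0,0,0,1],[0,0,0,0,0,0,1]]' >/dev/null; python3 ok.py 13 &&
python3 -m crank '[[0,0,0.04,0,0,0,1],[0,0,0,0,0,0,1]]' >/dev/null; python3 ok.py 13 &&
python3 -m crank '[[0,0,0.04,0,0,0,1],[0,0,0,0,0,0,1]]' >/dev/null; python3 ok.py 13 &&
python3 -m crank '[[0,0,0.04,0,0,0,1],[0,0,0,0,0,0,1]]' >/dev/null; python3 ok.py 13 &&
python3 -m crank '[[0,0,0.04,0,0,0,1],[0,0,0,0,0,0,1]]' >/dev/null; python3 ok.py 13 &&
python3 -m crank '[[0,0,0.04,0,0,0,1],[0,0,0,0,0,0,1]]' >/dev/null; python3 ok.py 13 &&
python3 -m crank '[[0,0,0.04,0,0,0,1],[0,0,0,0,0,0,1]]' >/dev/null; python3 ok.py 13 &&
python3 -m crank '[[0,0,0.04,0,0,0,1],[0,0,0,0,0,0,1]]' >/dev/null; python3 ok.py 13 &&
python3 -m crank '[[0,0,0.04,0,0,0,1],[0,0,0,0,0,0,1]]' >/dev/null; python3 ok.py 13 &&
python3 -m crank '[[0,0,0.04,0,0,0,1],[0,0,0,0,0,0,1]]' >/dev/null; python3 ok.py 13 &&
python3 -m crank '[[0,0,0.04,0,0,0,1],[0,0,0,0,0,0,1]]' >/dev/null; python3 ok.py 13 &&
python3 -m crank '[[0,0,0.04,0,0,0,1],[0,0,0,0,0,0,1]]' >/dev/null; python3 ok.py 13 &&
python3 -m crank '[[0,0,0.04,0,0,0,1],[0,0,0,0,0,0,1]]' >/dev/null; python3 ok.py 13
```

```text
CHK z 0.1422 fz 7.75 t 8.075
CHK z 0.1418 fz 8.21 t 8.325
CHK z 0.1414 fz 8.52 t 8.575
CHK z 0.141 fz 9.2 t 8.825
CHK z 0.1406 fz 8.79 t 9.075
CHK z 0.1402 fz 8.04 t 9.325
CHK z 0.1399 fz 8.87 t 9.575
CHK z 0.1395 fz 8.16 t 9.825
CHK z 0.1391 fz 9.91 t 10.075
CHK z 0.1387 fz 8.74 t 10.325
CHK z 0.1383 fz 9.12 t 10.575
CHK z 0.1379 fz 8.71 t 10.825
CHK z 0.1375 fz 8.46 t 11.075
CHK z 0.1372 fz 9.13 t 11.325
CHK z 0.1368 fz 9.0 t 11.575
```

```bash
python3 ok.py 13 &&
python3 -m crank '[[0,0,0.04,0,0,0,1],[0,0,0,0,0,0,1]]' >/dev/null; python3 ok.py 13 &&
python3 -m crank '[[0,0,0.04,0,0,0,1],[0,0,0,0,0,0,1]]' >/dev/null; python3 ok.py 13 &&
python3 -m crank '[[0,0,0.04,0,0,0,1],[0,0,0,0,0,0,1]]' >/dev/null; python3 ok.py 13 &&
python3 -m crank '[[0,0,0.04,0,0,0,1],[0,0,0,0,0,0,1]]' >/dev/null; python3 ok.py 13 &&
python3 -m crank '[[0,0,0.04,0,0,0,1],[0,0,0,0,0,0,1]]' >/dev/null; python3 ok.py 13 &&
python3 -m crank '[[0,0,0.04,0,0,0,1],[0,0,0,0,0,0,1]]' >/dev/null; python3 ok.py 13 &&
python3 -m crank '[[0,0,0.04,0,0,0,1],[0,0,0,0,0,0,1]]' >/dev/null; python3 ok.py 13 &&
python3 -m crank '[[0,0,0.04,0,0,0,1],[0,0,0,0,0,0,1]]' >/dev/null; python3 ok.py 13 &&
python3 -m crank '[[0,0,0.04,0,0,0,1],[0,0,0,0,0,0,1]]' >/dev/null; python3 ok.py 13 &&
python3 -m crank '[[0,0,0.04,0,0,0,1],[0,0,0,0,0,0,1]]' >/dev/null; python3 ok.py 13
```

```text
CHK z 0.1368 fz 9.0 t 11.575
CHK z 0.1364 fz 10.15 t 11.825
CHK z 0.136 fz 9.09 t 12.075
CHK z 0.1357 fz 9.81 t 12.325
CHK z 0.1355 fz 11.98 t 12.575
CHK z 0.1353 fz 13.52 t 12.825
CHK z 0.1353 fz 13.52 t 12.825
CHK z 0.1353 fz 13.52 t 12.825
CHK z 0.1353 fz 13.52 t 12.825
CHK z 0.1353 fz 13.52 t 12.825
CHK z 0.1353 fz 13.52 t 12.825
```

```bash
python3 -m crank '[[0,0,0.02,0,0,0,1],[0,0,0,0,0,0,1],[0,0,0,0,0,0,1]]'; python3 -m crank '[[0,0,-1.2,0,0,0,1],[0,0,-2,0,0,0,1],[0,0,-2,0,0,0,1],[0,0,-2,0,0,0,0],[0,0,-2,0,0,0,0]]'; python3 -m crank '[[0,0,0,0,0,0,0],[0,0,0,0,0,0,0],[0,0,0,0,0,0,0]]'
python3 - <<'E'
from h import *
i=cams.camera_info("wrist");w=cams.camera("wrist");s=cams.camera("side")
a=cv2.resize(s[150:290,190:360],None,fx=2.5,fy=2.5)
b=w[130:480,150:500]
cv2.imwrite("pics/p2.png",np.hstack([a,b])[:,:,::-1]);np.save("w2.npy",i,allow_pickle=True)
E
```

```text
time: 13.2
position: [0.531, 0.0855, 0.1352]
tool_rot: [-0.169, 0.986, -0.0, 0.0]
ft_force: [-3.2, -1.4, 14.6]
grip_width: 0.0004
grip_force: 7.2
time: 13.82
position: [0.531, 0.0855, 0.226]
tool_rot: [-0.169, 0.986, 0.0, -0.0]
ft_force: [0.1, 0.9, -0.1]
grip_width: 0.0131
grip_force: 0.0
time: 14.2
position: [0.5305, 0.0855, 0.2244]
tool_rot: [-0.169, 0.986, 0.0, -0.001]
ft_force: [-0.8, 0.4, -0.3]
grip_width: 0.0424
grip_force: 0.0
```

View pics/p2.png

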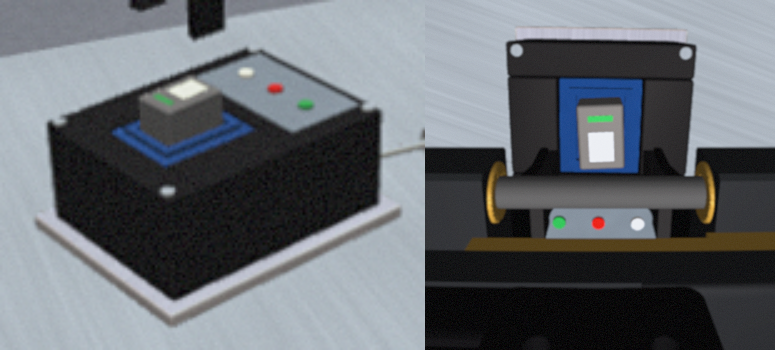

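Released: the left half (side view) shows the nest raised with the module standing in it at (180,110). The right half (wrist view) shows it straight at (600,135). Next is the grasp.

```bash
python3 -m crank '[[0,0,0,0,0,0,0],[0,0,1,0,0,0,0],[0,0,1.9,0,0,0,0],[0,0,1.9,0,0,0,0],[0,0,1.6,0,0,0,0]]'; python3 -m crank '[[0,0,0.4,0,0,0,0],[0,0,0,0,0,0,0],[0,0,0,0,0,0,0.5],[0,0,0,0,0,0,1],[0,0,0,0,0,0,1]]' 15;  python3 -m crank '[[0,0,0,0,0,0,1],[0,0,0,0,0,0,1],[0,0,0,0,0,0,1],[0,0,0,0,0,0,1]]'
```

```text
time: 14.92
position: [0.5307, 0.0855, 0.1601]
tool_rot: [-0.169, 0.986, 0.0, -0.001]
ft_force: [0.4, -0.1, -0.8]
grip_width: 0.0865
grip_force: 0.0
time: 15.55
position: [0.5312, 0.0855, 0.1579]
tool_rot: [-0.169, 0.986, -0.0, 0.0]
ft_force: [-0.5, 0.2, -1.3]
grip_width: 0.0646
grip_force: 0.0
time: 16.05
position: [0.5311, 0.0855, 0.1574]
tool_rot: [-0.169, 0.986, 0.0, -0.0]
ft_force: [-0.8, -1.0, -0.0]
grip_width: 0.0301
grip_force: 14.8
```

```bash
python3 -m crank '[[0,0,-0.5,0,0,0,1],[0,0,-1,0,0,0,1],[0,0,-1.5,0,0,0,1],[0,0,-1.5,0,0,0,1],[0.33,-4.5,0,0,0,0,1]]';python3 -m crank '[[0.33,-4.5,0,0,0,0,1],[0.33,-4.5,0,0,0,0,1],[0.33,-4.5,0,0,0,0,1],[0.33,-4.5,0,0,0,0,1],[0.33,-4.5,0,0,0,0,1]]'; python3 -m crank '[[0.33,-4.5,0,0,0,0,1],[0,0,0,0,0,0,1],[0,0,0,0,0,0,1]]'
python3 - <<'E'
from h import *
w=cams.camera("wrist");s=cams.camera("scene")
a=cv2.imread("pics/side0.png")[270:400,330:490,::-1];a=cv2.resize(a,(400,325))
b=cv2.imread("pics/scene0.png")[220:300,180:285,::-1];b=cv2.resize(b,(400,305))
c=np.vstack([a,b]);d=np.zeros((630,400,3),np.uint8);d[:300]=cv2.resize(w,(400,300));d[300:605]=cv2.resize(s[200:320,170:327],(400,305))
cv2.imwrite("pics/p3.png",np.hstack([c,d])[:600,:,::-1])
E
```

```text
time: 16.68
position: [0.5431, 0.0437, 0.2048]
tool_rot: [-0.172, 0.985, -0.0, 0.001]
ft_force: [0.2, -0.6, -1.8]
grip_width: 0.0299
grip_force: 14.8
time: 17.3
position: [0.6029, -0.1772, 0.2037]
tool_rot: [-0.169, 0.986, -0.0, 0.001]
ft_force: [0.3, -0.2, -0.6]
grip_width: 0.03
grip_force: 14.8
time: 17.68
position: [0.6139, -0.2188, 0.2029]
tool_rot: [-0.169, 0.986, 0.0, -0.0]
ft_force: [0.1, 0.3, -1.0]
grip_width: 0.0297
grip_force: 14.8
```

View pics/p3.png

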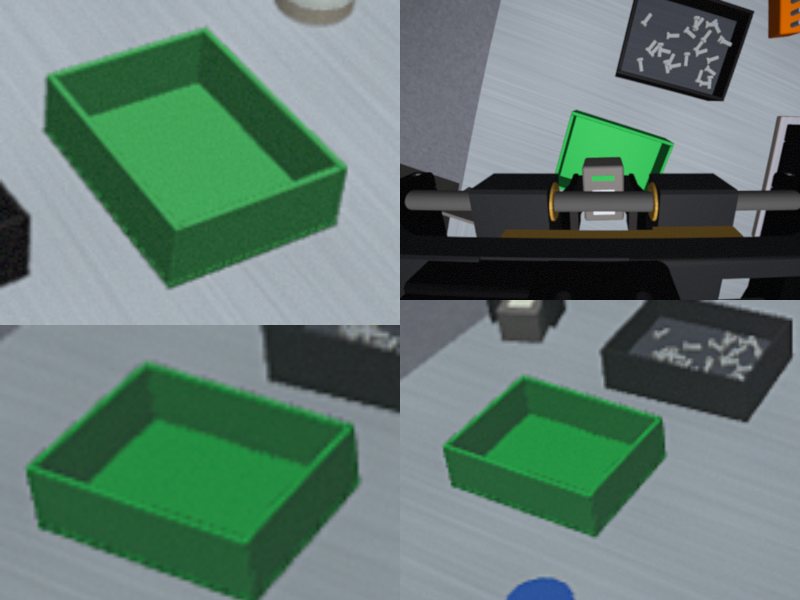

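Tray rim corners in the panels: side crop (48,75), (205,30), (347,167), (175,230); scene crop (28,142), (147,38), (357,103), (247,218) in its own coordinates. The wrist panel shows the module held over the tray.

```bash
python3 - <<'E'
from h import *
A=ray("side",np.array([[48,75],[205,30],[347,167],[175,230]])/2.5+[329.7,269.7],.04)
B=ray("scene",np.array([[28,142],[147,38],[357,103],[247,218]])/3.81+[179.6,219.6],.04)
for T in(A,B):
  d=np.roll(T,-1,0)-T;print(T.round(3)[:,:2].tolist(),T.mean(0).round(4),np.linalg.norm(d,axis=1).round(3),np.arctan2(d[:,1],d[:,0]).round(2))
E
```

```text
[[0.57, -0.145], [0.666, -0.144], [0.672, -0.27], [0.573, -0.273]] [ 0.6205 -0.208   0.04  ] [0.096 0.127 0.099 0.128] [ 0.02 -1.52 -3.11  1.6 ]
[[0.673, -0.266], [0.576, -0.268], [0.572, -0.139], [0.669, -0.137]] [ 0.6226 -0.2024  0.04  ] [0.097 0.13  0.096 0.129] [-3.12  1.6   0.02 -1.54]
```

```bash
python3 -m crank '[[-1.2,1.1,0,0,0,0,1],[0,0,1.5,0,0,0.155,1],[0,0,2.5,0,0,0.155,1],[0,0,2.5,0,0,0,1],[0,0,2.5,0,0,0,1]]'; python3 -m crank '[[0,0,1.3,0,0,0,1],[0,0,0.5,0,0,0,1],[0,0,0,0,0,0,1]]';python3 ok.py 2.5 &&
python3 -m crank '[[0,0,0.15,0,0,0,1],[0,0,0.15,0,0,0,1],[0,0,0.15,0,0,0,1],[0,0,0,0,0,0,1]]' >/dev/null;python3 ok.py 2.5 &&
python3 -m crank '[[0,0,0.1,0,0,0,1],[0,0,0.1,0,0,0,1],[0,0,0,0,0,0,1]]' >/dev/null;python3 ok.py 2.5 &&
python3 -m crank '[[0,0,0.1,0,0,0,1],[0,0,0,0,0,0,1]]' >/dev/null;python3 ok.py 2.5 &&
python3 -m crank '[[0,0,0.1,0,0,0,1],[0,0,0,0,0,0,1]]' >/dev/null;python3 ok.py 2.5 &&
python3 -m crank '[[0,0,0.1,0,0,0,1],[0,0,0,0,0,0,1]]' >/dev/null;python3 ok.py 2.5 &&
python3 -m crank '[[0,0,0.1,0,0,0,1],[0,0,0,0,0,0,1]]' >/dev/null;python3 ok.py 2.5
```

```text
time: 18.4
position: [0.6226, -0.2027, 0.112]
tool_rot: [-0.016, 1.0, 0.0, 0.0]
ft_force: [-0.8, 0.8, -1.1]
grip_width: 0.0302
grip_force: 14.8
time: 18.77
position: [0.6224, -0.2045, 0.0948]
tool_rot: [-0.015, 1.0, -0.0, 0.0]
ft_force: [-0.3, -0.5, -0.0]
grip_width: 0.0301
grip_force: 14.8
CHK z 0.0948 fz -0.05 t 18.775
CHK z 0.0899 fz -0.01 t 19.275
CHK z 0.0878 fz -1.32 t 19.65
CHK z 0.0869 fz -2.05 t 19.9
CHK z 0.0859 fz -1.13 t 20.15
CHK z 0.0849 fz -1.03 t 20.4
CHK z 0.0839 fz -0.35 t 20.65
```

```bash
python3 -m crank '[[0,0,0.05,0,0,0,1],[0,0,0,0,0,0,1]]' >/dev/null;python3 ok.py 2.5 &&
python3 -m crank '[[0,0,0.05,0,0,0,1],[0,0,0,0,0,0,1]]' >/dev/null;python3 ok.py 2.5 &&
python3 -m crank '[[0,0,0.05,0,0,0,1],[0,0,0,0,0,0,1]]' >/dev/null;python3 ok.py 2.5 &&
python3 -m crank '[[0,0,0.05,0,0,0,1],[0,0,0,0,0,0,1]]' >/dev/null;python3 ok.py 2.5 &&
python3 -m crank '[[0,0,0.05,0,0,0,1],[0,0,0,0,0,0,1]]' >/dev/null;python3 ok.py 2.5 &&
python3 -m crank '[[0,0,0.05,0,0,0,1],[0,0,0,0,0,0,1]]' >/dev/null;python3 ok.py 2.5
```

```text
CHK z 0.0834 fz -1.86 t 20.9
CHK z 0.0829 fz -1.35 t 21.15
CHK z 0.0824 fz -0.79 t 21.4
CHK z 0.0823 fz 2.21 t 21.65
CHK z 0.0823 fz 4.68 t 21.9
CHK z 0.0823 fz 4.68 t 21.9
```

```bash
python3 -m crank '[[0,0,0,0,0,0,0.35],[0,0,0,0,0,0,0.35],[0,0,0,0,0,0,0.35],[0,0,0,0,0,0,0.35],[0,0,0,0,0,0,0.35]]'; python3 -m crank '[[0,0,-0.5,0,0,0,0.35],[0,0,-1.5,0,0,0,0.35],[0,0,-3.5,0,0,0,0.35],[0,0,-3.5,0,0,0,0.35],[0,0,-3.5,0,0,0,0.35]]'; python3 -m crank '[[1.38,4.88,0,0,0,0,1],[1.38,4.88,0,0,0,0,1],[1.38,4.88,0,0,0,0,1],[1.38,4.88,0,0,0,0,1],[1.38,4.88,0,0,0,0,1]]'; python3 -m crank '[[1.38,4.88,0,0,0,0,1],[0,0,0,0,0,0.18,1],[0,0,0,0,0,0.18,1],[0,0,0,0,0,0.18,1],[0,0,0,0,0,0.18,1]]'; python3 -m crank '[[0,0,0,0,0,0.18,1],[0,0,0,0,0,0.18,1],[0,0,0,0,0,0.18,1],[0,0,0,0,0,0,1],[0,0,0,0,0,0,1]]'
python3 - <<'E'
from h import *
w=cams.camera("wrist");s=cams.camera("scene");d=cams.camera("side")
c=np.hstack([cv2.resize(s[200:320,170:330],(400,300)),cv2.resize(d[270:390,330:490],(400,300))])
e=np.hstack([cv2.resize(w,(400,300)),cv2.resize(d[150:282,190:366],(400,300))])
cv2.imwrite("pics/p4.png",np.vstack([c,e])[:,:,::-1])
E
```

```text
time: 22.52
position: [0.622, -0.2048, 0.0813]
tool_rot: [-0.015, 1.0, 0.0, -0.0]
ft_force: [0.5, 0.3, -0.4]
grip_width: 0.0559
grip_force: 0.0
time: 23.15
position: [0.6221, -0.2048, 0.2089]
tool_rot: [-0.015, 1.0, -0.0, 0.001]
ft_force: [0.5, -0.3, 1.1]
grip_width: 0.0569
grip_force: 0.0
time: 23.78
position: [0.5455, 0.0384, 0.2079]
tool_rot: [-0.015, 1.0, -0.0, 0.001]
ft_force: [0.6, -0.7, -0.4]
grip_width: 0.0144
grip_force: 0.0
time: 24.4
position: [0.5307, 0.0855, 0.2077]
tool_rot: [0.341, 0.94, 0.0, 0.001]
ft_force: [-0.2, 0.1, -0.2]
grip_width: 0.0002
grip_force: 0.0
time: 25.02
position: [0.5306, 0.0854, 0.2071]
tool_rot: [0.576, 0.818, 0.0, 0.0]
ft_force: [0.8, 0.6, 0.6]
grip_width: 0.0003
grip_force: 0.0
```

View pics/p4.png

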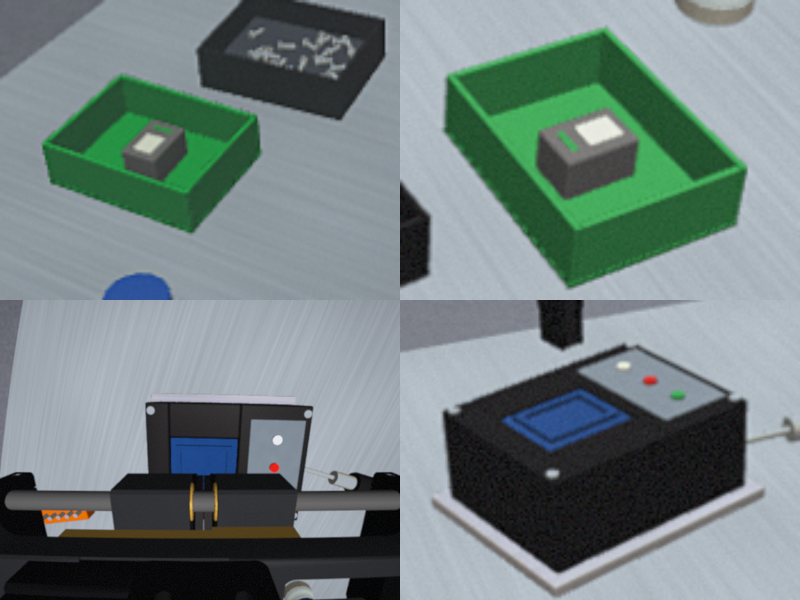

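The module stands upright in the tray's middle (upper panels), and the empty blue nest is raised with the fingers centred over it (lower panels). Now I'll press it down.

```bash
python3 -m crank '[[0,0,1.8,0,0,0,1],[0,0,1.8,0,0,0,1],[0,0,1.5,0,0,0,1],[0,0,0.3,0,0,0,1],[0,0,0,0,0,0,1]]'>/dev/null; python3 ok.py 10 &&
python3 -m crank '[[0,0,0.1,0,0,0,1],[0,0,0.1,0,0,0,1],[0,0,0.1,0,0,0,1],[0,0,0.1,0,0,0,1],[0,0,0.1,0,0,0,1]]'>/dev/null; python3 ok.py 10 &&
python3 -m crank '[[0,0,0.15,0,0,0,1],[0,0,0.15,0,0,0,1],[0,0,0.15,0,0,0,1],[0,0,0.15,0,0,0,1],[0,0,0.15,0,0,0,1]]'>/dev/null; python3 ok.py 10 &&
python3 -m crank '[[0,0,0.15,0,0,0,1],[0,0,0.15,0,0,0,1],[0,0,0.15,0,0,0,1],[0,0,0.15,0,0,0,1],[0,0,0.15,0,0,0,1]]'>/dev/null; python3 ok.py 10 &&
python3 -m crank '[[0,0,0.15,0,0,0,1],[0,0,0.15,0,0,0,1],[0,0,0.15,0,0,0,1],[0,0,0.15,0,0,0,1],[0,0,0,0,0,0,1]]'>/dev/null; python3 ok.py 10
```

```text
CHK z 0.1524 fz -0.47 t 25.8
CHK z 0.1479 fz 5.08 t 26.425
CHK z 0.1404 fz 6.37 t 27.05
CHK z 0.133 fz 7.18 t 27.675
CHK z 0.1271 fz 7.43 t 28.3
```

```bash

python3 -m crank '[[0,0,0.12,0,0,0,1],[0,0,0.12,0,0,0,1],[0,0,0.12,0,0,0,1],[0,0,0.12,0,0,0,1],[0,0,0.12,0,0,0,1]]'>/dev/null; python3 ok.py 11 &&
python3 -m crank '[[0,0,0.12,0,0,0,1],[0,0,0.12,0,0,0,1],[0,0,0.12,0,0,0,1],[0,0,0.12,0,0,0,1],[0,0,0.12,0,0,0,1]]'>/dev/null; python3 ok.py 11 &&
python3 -m crank '[[0,0,0.1,0,0,0,1],[0,0,0.1,0,0,0,1],[0,0,0,0,0,0,1]]'>/dev/null; python3 ok.py 13 &&
python3 -m crank '[[0,0,0.04,0,0,0,1],[0,0,0,0,0,0,1]]' >/dev/null; python3 ok.py 13 &&
python3 -m crank '[[0,0,0.04,0,0,0,1],[0,0,0,0,0,0,1]]' >/dev/null; python3 ok.py 13 &&
python3 -m crank '[[0,0,0.04,0,0,0,1],[0,0,0,0,0,0,1]]' >/dev/null; python3 ok.py 13 &&
python3 -m crank '[[0,0,0.04,0,0,0,1],[0,0,0,0,0,0,1]]' >/dev/null; python3 ok.py 13 &&
python3 -m crank '[[0,0,0.04,0,0,0,1],[0,0,0,0,0,0,1]]' >/dev/null; python3 ok.py 13 &&
python3 -m crank '[[0,0,0.04,0,0,0,1],[0,0,0,0,0,0,1]]' >/dev/null; python3 ok.py 13 &&
python3 -m crank '[[0,0,0.04,0,0,0,1],[0,0,0,0,0,0,1]]' >/dev/null; python3 ok.py 13 &&
python3 -m crank '[[0,0,0.04,0,0,0,1],[0,0,0,0,0,0,1]]' >/dev/null; python3 ok.py 13 &&
python3 -m crank '[[0,0,0.04,0,0,0,1],[0,0,0,0,0,0,1]]' >/dev/null; python3 ok.py 13 &&
python3 -m crank '[[0,0,0.04,0,0,0,1],[0,0,0,0,0,0,1]]' >/dev/null; python3 ok.py 13 &&
python3 -m crank '[[0,0,0.04,0,0,0,1],[0,0,0,0,0,0,1]]' >/dev/null; python3 ok.py 13 &&
python3 -m crank '[[0,0,0.04,0,0,0,1],[0,0,0,0,0,0,1]]' >/dev/null; python3 ok.py 13
```

```text
CHK z 0.1213 fz 8.98 t 28.925
CHK z 0.1154 fz 9.96 t 29.55
CHK z 0.1133 fz 8.97 t 29.925
CHK z 0.113 fz 10.44 t 30.175
CHK z 0.1126 fz 9.81 t 30.425
CHK z 0.1123 fz 9.46 t 30.675
CHK z 0.1119 fz 11.04 t 30.925
CHK z 0.1115 fz 10.41 t 31.175
CHK z 0.1111 fz 9.69 t 31.425
CHK z 0.1107 fz 10.73 t 31.675
CHK z 0.1103 fz 10.34 t 31.925
CHK z 0.1099 fz 10.35 t 32.175
CHK z 0.1096 fz 12.07 t 32.425
CHK z 0.1094 fz 11.35 t 32.675
CHK z 0.1092 fz 14.82 t 32.925
```

```bash
python3 -m crank '[[0,0,0.02,0,0,0,1],[0,0,0,0,0,0,1],[0,0,0,0,0,0,1]]'; python3 -m crank '[[0,0,-0.3,0,0,0,1],[0,0,-0.5,0,0,0,1],[0,0,-1,0,0,0,1],[0,0,-2,0,0,0,1],[0,0,-3,0,0,0,1]]';python3 -m crank '[[0,0,-4,0,0,0,1],[0,0,-4,0,0,0,1],[0,0,0,0,0,0,1],[0,0,0,0,0,0,1],[0,0,0,0,0,0,1]]'
python3 - <<'E'
from h import *
s=cams.camera("scene");d=cams.camera("side")
cv2.imwrite("pics/p5.png",np.hstack([cv2.resize(s,(400,300)),cv2.resize(d[150:282,190:366],(400,300))])[:,:,::-1])
E
```

```text
time: 33.3
position: [0.5305, 0.0854, 0.1092]
tool_rot: [0.577, 0.817, 0.0, 0.0]
ft_force: [-3.4, -0.8, 15.1]
grip_width: 0.0004
grip_force: 7.6
time: 33.92
position: [0.5298, 0.0854, 0.1751]
tool_rot: [0.577, 0.817, -0.001, -0.001]
ft_force: [-0.4, -0.1, 0.8]
grip_width: 0.0006
grip_force: 0.0
time: 34.55
position: [0.5295, 0.0854, 0.2539]
tool_rot: [0.577, 0.817, -0.001, -0.001]
ft_force: [-1.3, -1.3, -0.4]
grip_width: 0.0005
grip_force: 0.0
```

View pics/p5.png

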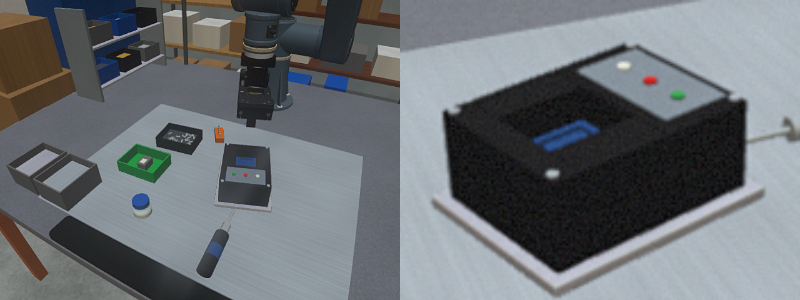

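The nest is down and latched: its blue floor shows deep in the opening at (566,137). The module stands in the green tray at (145,162), and the driver, bit block and jar look unmoved.

```bash
python3 -c "
from rig import ticket
print(ticket.hand_in())"
```

```text
the job is handed in; nothing more can be done
None
```

The job is handed in at about 35 s on the robot's clock: the module stands upright in the green tray, the empty nest is latched down, and the last pictures show nothing else moved; no verdict came back.

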